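# Shut the drying unit's covers and lock its bayonet cap

### The arm

A 6-joint arm with a two-finger parallel gripper is mounted at the origin on a cart in front of the work surface, level with it; the furniture and walls round the work are solid. World frame = base frame: x ahead of the robot, y to its left, z up, the work surface at z = 0. Lengths are in m, angles in degrees, forces in N, time in s.
With the tool pointing down it reaches from about 0.3 to 0.875 m from the base axis. Payload 4.2 kg.
Tool frame: the origin (TCP) lies on the centre line of the jaws, within the pads' length; the fingertips stand r.tips_ahead ahead of it and the grasp point (between the pads) lies 6 mm ahead of it (r.tips_ahead is the distance from the TCP to the fingertips, in m); z points along the fingers, y is the line along which they close (so a half turn about z gives the same grasp; the last joint's range is limited). The gripper opens to 85 mm and grips with 20 to 120 N. Pads are 22 mm wide; open, the fingers measure 114 mm over their backs; the gripper's body (76 mm by 85 mm) begins 54 mm behind the grasp point. The pads swing forward as they close: fully open they stand 13 mm farther back than shut.
Start: joints at [76.089, 18.312, 89.639, -0, 72.044, -1.146], TCP at [0.127, 0.561, 0.256] pointing down, gripper open.
Joint ranges: [-177.97, 177.97], [-48.28, 115.42], [12.27, 149.76], [-77.06, 257.06], [2.81, 150.46], [-146.56, 146.56]. Speed limits (degrees/s): [147.25, 147.25, 180, 180, 180, 180].

### API

Orientations are given as a 3x3 rotation matrix whose columns are the frame's x, y, z axes.
In Python, from station import telemetry, cams, job, r gives the robot as it stands.
- The arm moves only by the shell command python3 -m jog 'ROWS' [FORCE]. ROWS is JSON, a list of rows, each an object of numbers: "fingers": the opening, from 0 (shut) to 1 (fully open); "tx", "ty", "tz": the shift along the tool's x, y, z in cm; "wx", "wy", "wz": the turn, a rotation vector about the tool's x, y, z in degrees. In form: [{"fingers": .., "tx": .., "ty": .., "tz": .., "wx": .., "wy": .., "wz": ..}, ...]. A call has 1 to 20 rows; each row shifts and turns the commanded pose from where the row before left it, along the tool's axes as they then stand; what a row does not reach is not made up. A row lasts 1/10 s, in which the tool goes at most 50 mm and 8.59 degrees, less where a joint would pass 70% of its speed; a pose out of reach is approached as far as the arm can. A call is refused whole if a number of a shift passes 5 or a number of a turn 8.59, either way. A call with a gripper value outside its range is refused whole. The fingers move at their own pace and stop on an object; FORCE is the grip in N (left out, the last holds). Time passes only in rows, so rows that do not move let the fingers close. It gives the time, the measured TCP pose, the force, the opening and the grip force at its end, in the units of the state.
- telemetry.get_state(): the state, without advancing time (a new reading comes with each control period).
- cams.snapshot(name): name is "scene" or "top" or "wrist"; returns the picture (384x512x3 uint8, blue, green, red); there is no depth.
- cams.calibration(name): a dict with "camera_matrix" (3x3 intrinsics, pixels), "k1" (the pictures are not rectified: a ray, as slopes to the right and down, at radius r is drawn at 1 + k1 r^2 times it, then the intrinsics apply), "eye" and "orientation" of the camera in the world. Camera axes: x right, y down, z forward; pixel columns grow to the right and rows downward; lengths in m; the calibration is good to about 2 mm. A picture is of the moment at which its call begins: read the wrist's pose just before it. calibration takes no time and is no camera call; for the wrist camera it gives the pose at the moment of the call.
- job.finish_job(): hands the job in; it is judged then, once.
The state is a dict: "time_s": time; "joint_positions": joint angles; "joint_vel": joint speeds; "tau": joint torques, N m; "tool_pos": TCP position; "tcp_rot": TCP orientation; "force": force on the tool from outside, world axes, zero at the start; "torque": the same for the moment, N m; "gripper_width": finger opening in m; "grip_force": force on a finger pad.
Only numpy, scipy, OpenCV 4.12 (cv2) and the standard library are available. Lean on these libraries where they do the work, as an engineer would, in place of code of your own. Each camera call takes 0.05 s, during which the arm holds its last target. There are 200 camera calls.

### The job

Get the tablet drying unit ready for its seal check: first press both hinged covers down until their catches hold them shut. Then take the winged bayonet cap that stands beside the unit, push it into the round collar between the covers with its lugs in the two slots, press it down against the spring until its disc is flush on the collar, and turn it a quarter turn clockwise (seen from above) to the stop. Finish while still gripping the cap and pressing it down flush in the locked position - do not let go - and do not shift or tip the bottles and the dose cup standing around.

Things in the scene. Friction and masses are not known exactly. Their poses are not given: they have to be found in the camera images.
- unit: the tablet drying unit, a grey case 110 (x) by 200 (y) by 45 mm high, fixed to the desk; origin at the centre of its underside on the desk, x towards its back (where the hinges are), y to its left, z up. A covered bin at its left and one at its right, a bayonet collar in the middle.
- socket (a point): centre of the round collar's mouth, on the flat top of the unit's middle, 45 mm above the desk; axes as the unit's. Bore 34 mm with two entry slots, 12 mm wide, reaching 23.5 mm from the centre to the unit's +y and -y. The collar is 10 mm thick; under it the cap's lugs turn clockwise only (from above), from the slots to stops about 0.05 rad past the quarter turn, lugs along the unit's x.
- plunger (a joint): travel of the sprung steel plunger in the bore (m), 0 at rest, 0.009 with the cap down flush. It meets the cap's foot 14 mm below the mouth (3.5 N) and pushes up with 10 N at flush (foot 23 mm below the mouth, disc on the collar). Lugs can turn once the foot is more than 19 mm below the mouth. A locked cap that is let go rises 4 mm from flush, lugs against the collar's underside.
- cap: bayonet cap (drying cartridge), grey, about 0.07 kg, 52 mm high, standing on the desk on its foot, left or right of the unit; origin at the centre of its foot, z up. Stem 30 mm thick up to 23 mm; two lugs 8 mm wide, 3 to 9 mm above the foot, reach 21 mm from the axis along +x and -x; disc 60 mm across from 23 to 28 mm high. The same either way round (half a turn).
- cap_wing (a point): middle of the wing grip on top of the cap, 40 mm above its foot, on its axis; axes as the cap's. The wing stands on the disc from 28 to 52 mm above the foot, 56 mm long along x (over the lugs), 16 mm wide along y: grip it across y; the fingertips may rest on the disc.
- cover_left (a joint): angle of the left cover (rad): 0 shut flat (hard stop), 0.7 to 0.95 at the start, at most 1.1; the front edge rises as it grows. White panel 58 mm wide, 4 mm thick, reaching 86 mm from its hinge to the unit's front (-x). A weak spring (0.5 N at the edge) lifts it. Below 0.12 rad a catch resists, about 4 N at the press point; below 0.04 it has snapped in and holds the cover shut.
- cover_left_hinge (a point): a point on the left cover's hinge line, mid-width, level with the cover's underside; in the unit's frame (0.045, 0.066, 0.045). The hinge line runs along the unit's y axis.
- cover_left_press (a point): point on the left cover's upper face, 68 mm from the hinge line and 18 mm from the free edge, mid-width; a good place to press. When the cover is shut it is 49 mm above the desk.
- cover_right (a joint): angle of the right cover (rad): 0 shut flat (hard stop), 0.7 to 0.95 at the start, at most 1.1; the front edge rises as it grows. White panel 58 mm wide, 4 mm thick, reaching 86 mm from its hinge to the unit's front (-x). A weak spring (0.5 N at the edge) lifts it. Below 0.12 rad a catch resists, about 4 N at the press point; below 0.04 it has snapped in and holds the cover shut.
- cover_right_hinge (a point): a point on the right cover's hinge line, mid-width, level with the cover's underside; in the unit's frame (0.045, -0.066, 0.045). The hinge line runs along the unit's y axis.
- cover_right_press (a point): point on the right cover's upper face, 68 mm from the hinge line and 18 mm from the free edge, mid-width; a good place to press. When the cover is shut it is 49 mm above the desk.
- tall_bottle: white tablet bottle, 48 mm across, 78 high, standing on the desk near its right edge; origin at the centre of its underside; to be left alone
- small_bottle: tablet bottle, 38 mm across, 56 high, standing to the left or right of the unit (it changes places with the cap from run to run); origin at the centre of its underside; to be left alone
- middle_bottle: white tablet bottle, 45 mm across, 70 high, standing behind, in front of the stacks of dose cups; origin at the centre of its underside; to be left alone
- dose_cup: empty dose cup with a finger tab, 62 mm across, 44 high, standing at the desk's front edge; origin at the centre of its underside; to be left alone

How it is judged:
By the outcome, as a careful person would: the job done as asked, in the order asked, and still so for the second after the job is handed in, while the arm keeps its last pose, push and grip.
It also fails if it takes over 67 s, if anything falls off the work surface, if the arm or the gripper's body presses on something with over 40 N, if the wrist force passes 120 N, or if a joint passes its speed limit or range.

## Working session

There is one attempt and no reset: what is moved stays moved. The work goes in short steps, Python scripts to look and compute and a shell command to move; the robot and the scene stay as the last step left them, time stands still between calls to the robot, and variables do not carry over. Pictures are saved under pics/ and viewed, at most 10 in all, crops included, and the job is handed in when it is done.

```bash
ls; mkdir -p pics; python3 - <<'E'
from station import telemetry,cams,job,r
import cv2,numpy as np
s=telemetry.get_state();print({k:np.round(v,3).tolist() for k,v in s.items()},r.tips_ahead)
for n in("scene","top","wrist"):
    c=cams.calibration(n);print(n,{k:np.round(v,4).tolist() for k,v in c.items()})
    im=cams.snapshot(n);cv2.imwrite(f"pics/{n}0.png",im)
E
```

```text
pics
{'time_s': 0.0, 'joint_positions': [76.09, 18.352, 89.707, 0.001, 72.043, -1.146], 'joint_vel': [0.043, -0.11, 0.09, 0.015, 0.028, 0.029], 'tau': [-0.0, -41.551, -23.416, 0.0, 0.008, 0.0], 'tool_pos': [0.127, 0.56, 0.255], 'tcp_rot': [[-0.975, 0.221, -0.0], [0.221, 0.975, -0.002], [0.0, -0.002, -1.0]], 'force': [0.957, -0.477, -0.739], 'torque': [0.004, -0.013, -0.005], 'grip_force': 0.0, 'gripper_width': 0.085} 0.025
scene {'camera_matrix': [[477.9917, 0.0, 258.861], [0.0, 477.9917, 192.4411], [0.0, 0.0, 1.0]], 'k1': 0.0275, 'eye': [1.331, -0.1439, 1.1829], 'orientation': [[0.1682, 0.7844, -0.5971], [0.9856, -0.1427, 0.0902], [-0.0145, -0.6037, -0.7971]]}
top {'camera_matrix': [[428.4993, 0.0, 256.1478], [0.0, 428.4993, 196.8344], [0.0, 0.0, 1.0]], 'k1': -0.0487, 'eye': [0.3893, -0.0195, 1.35], 'orientation': [[-0.0186, -0.9933, 0.1144], [-0.9997, 0.017, -0.0151], [0.0131, -0.1147, -0.9933]]}
wrist {'camera_matrix': [[298.0019, 0.0, 250.9072], [0.0, 298.0019, 193.6673], [0.0, 0.0, 1.0]], 'k1': 0.0178, 'eye': [0.0477, 0.5777, 0.3736], 'orientation': [[0.2223, 0.9251, 0.308], [0.975, -0.2106, -0.0711], [-0.0009, 0.3161, -0.9487]]}
```

View pics/top0.png

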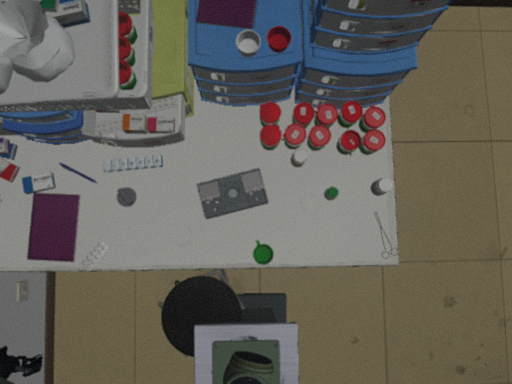

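View pics/scene0.png

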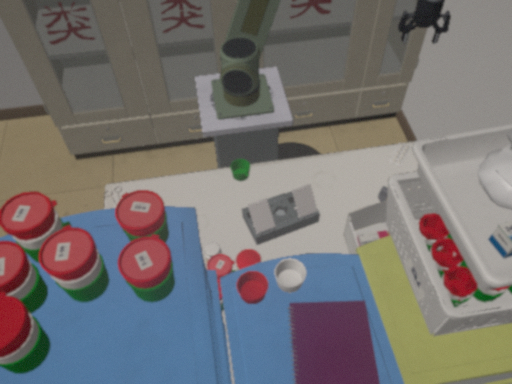

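The top view shows the unit at about (233,193) with the cap to its left at (126,197). The small bottle is at (332,193), the dose cup at (263,253) and the middle bottle at (298,158). I'll measure from crops next.

```bash
cat > h.py <<'E'
from station import telemetry,cams,job,r
import cv2,numpy as np
def ray(c,uv):
    K=c["camera_matrix"];K=np.array(K);d=np.array([(uv[0]-K[0,2])/K[0,0],(uv[1]-K[1,2])/K[1,1]])
    u=d.copy()
    for _ in range(20): u=d/(1+c["k1"]*(u@u))
    return np.array(c["eye"]),np.array(c["orientation"])@np.array([u[0],u[1],1.])
def onz(c,uv,z):
    e,d=ray(c,uv);return e+d*(z-e[2])/d[2]
def proj(c,p):
    q=np.array(c["orientation"]).T@(np.array(p)-c["eye"]);u=q[:2]/q[2];u=u*(1+c["k1"]*(u@u))
    K=np.array(c["camera_matrix"]);return u*[K[0,0],K[1,1]]+K[:2,2]
E
python3 - <<'E'
from h import *
im=cv2.imread("pics/top0.png");c=cams.calibration("top")
a=im[150:222,185:285];b=im[170:222,90:160]
a=cv2.resize(a,None,fx=7,fy=7,interpolation=cv2.INTER_CUBIC);cv2.imwrite("pics/c1.png",a[:, :800])
# cap: dark blob
g=cv2.cvtColor(im,cv2.COLOR_BGR2GRAY);print(g[197,126],g[215,126],g[193,215])
m=(g<140).astype(np.uint8);n,l,st,ce=cv2.connectedComponentsWithStats(m)
for uv,z in(((126,197),.028),((233,193),.045)):
    i=l[uv[1],uv[0]];print(st[i],ce[i],onz(c,ce[i],z))
    if i:
        cn=cv2.findContours((l==i).astype(np.uint8),0,2)[0][0];print(cv2.minAreaRect(cn))
for nm,uv,z in(("sb",(332,193),.056),("dc",(263,253),.044),("mb",(299,158),.07),("tb",(382,186),.078)):print(nm,onz(c,uv,z))
E
```

```text
76 143 99
[     0      0    512    384 166362] [259.87914307 190.3381842 ] [ 0.56179895 -0.05161288  0.028     ]
((255.5, 191.5), (383.0, 511.0), 90.0)
[     0      0    512    384 166362] [259.87914307 190.3381842 ] [ 0.55958114 -0.05119945  0.045     ]
((255.5, 191.5), (383.0, 511.0), 90.0)
sb [ 0.54625104 -0.27114085  0.056     ]
dc [ 0.36841035 -0.05692571  0.044     ]
mb [ 0.65362901 -0.17171438  0.07      ]
tb [ 0.56233591 -0.41976449  0.078     ]
```

View pics/c1.png

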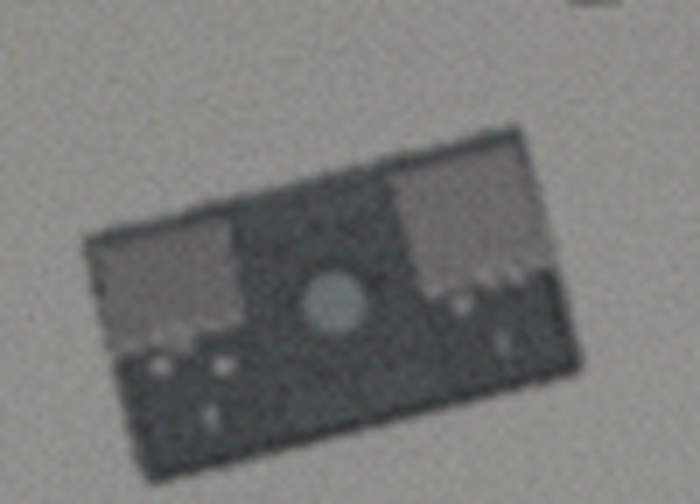

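The unit is tilted about 14°, and the plunger disc is near (232.9,193.1) in the full image. I'll get mask-based estimates and the hover deltas.

```bash
python3 - <<'E'
from h import *
im=cv2.imread("pics/top0.png");c=cams.calibration("top")
g=cv2.cvtColor(im,cv2.COLOR_BGR2GRAY)
m=(g<118).astype(np.uint8);m[:, :100]=0;m[:170]=0;m[222:]=0;n,l,st,ce=cv2.connectedComponentsWithStats(m)
for i in range(1,n):
    if st[i][4]>60:
        cn=cv2.findContours((l==i).astype(np.uint8),0,2)[0][0];R=cv2.minAreaRect(cn);print(st[i],ce[i],R,onz(c,ce[i],.028))
        P=[onz(c,p,.045) for p in cv2.boxPoints(R)];print(np.round(P,4).tolist())
print("socket",onz(c,(232.86,193.1),.033))
s=telemetry.get_state();print(s["tool_pos"])
E
```

```text
[ 197  170   72   50 2431] [231.85767174 193.2636775 ] ((232.00003051757812, 193.00001525878906), (37.74757385253906, 65.96163940429688), 75.0685806274414) [0.55410973 0.03563596 0.028     ]
[[0.5849, 0.147, 0.045], [0.6347, -0.05, 0.045], [0.5208, -0.0776, 0.045], [0.4722, 0.1177, 0.045]]
[ 393  170  119   52 6100] [452.84131148 195.37754098] ((452.0, 195.5), (51.0, 118.0), 90.0) [ 0.53565138 -0.66111167  0.028     ]
[[0.6166, -0.4676, 0.045], [0.6115, -0.8491, 0.045], [0.45, -0.8347, 0.045], [0.4577, -0.4587, 0.045]]
[370 178  17  18 152] [376.50657895 188.17105263] ((376.9705810546875, 187.61766052246094), (16.076879501342773, 14.058859825134277), 70.34617614746094) [ 0.562545   -0.41768769  0.028     ]
[[0.5788, -0.3857, 0.045], [0.593, -0.428, 0.045], [0.5453, -0.4425, 0.045], [0.5313, -0.4003, 0.045]]
[117 187  20  20 322] [125.92546584 196.3757764 ] ((126.5, 196.5), (19.0, 19.0), 90.0) [0.55001173 0.36505357 0.028     ]
[[0.5775, 0.3882, 0.045], [0.5764, 0.3295, 0.045], [0.5178, 0.3287, 0.045], [0.5187, 0.3871, 0.045]]
[324 186  15  15 158] [330.77848101 192.92405063] ((330.5, 192.99998474121094), (12.020814895629883, 14.849241256713867), 45.0) [ 0.54994978 -0.27276331  0.028     ]
[[0.5451, -0.2391, 0.045], [0.5772, -0.2729, 0.045], [0.5503, -0.2982, 0.045], [0.5183, -0.2644, 0.045]]
socket [0.55394415 0.0323202  0.033     ]
[0.12698274 0.56047744 0.25566089]
```

```bash
cat >> h.py <<'E'
def plan(p,az=None):
    s=telemetry.get_state();R=np.array(s["tcp_rot"]);a=np.degrees(np.arctan2(R[1,1],R[0,1]))
    az=a if az is None else az;w=(a-az+180)%360-180
    A=np.radians(az);Y=np.array([np.cos(A),np.sin(A),0]);Z=np.array([0,0,-1.]);X=np.cross(Y,Z)
    d=np.array(p)-s["tool_pos"]
    print("t",round(s["time_s"],2),"pos",np.round(s["tool_pos"],4),"az",round(a,2),"F",np.round(s["force"],1),"w",round(s["gripper_width"],4),"| first wz",round(w,2),"then cm",np.round([d@X*100,d@Y*100,d@Z*100],2))
E
python3 -c "
from h import *
plan([.55,.375,.256],14.2)"
```

```text
t 0.15 pos [0.127  0.5605 0.2557] az 77.23 F [ 0.9 -0.8  0. ] w 0.0856 | first wz 63.03 then cm [-2.836e+01  3.646e+01 -3.000e-02]
```

```bash
python3 -m jog '[{"wz":7.9},{"wz":7.9},{"wz":7.9},{"wz":7.9},{"wz":7.9},{"wz":7.9},{"wz":7.9},{"wz":7.9}]' && python3 -m jog '[{"tx":-2.4,"ty":3.0},{"tx":-2.4,"ty":3.0},{"tx":-2.4,"ty":3.0},{"tx":-2.4,"ty":3.0},{"tx":-2.4,"ty":3.0},{"tx":-2.4,"ty":3.0},{"tx":-2.4,"ty":3.0},{"tx":-2.4,"ty":3.0},{"tx":-2.4,"ty":3.0},{"tx":-2.4,"ty":3.0},{"tx":-2.4,"ty":3.0},{"tx":-2,"ty":3.0},{},{},{}]'; python3 - <<'E'
from h import *
c=cams.calibration("wrist");im=cams.snapshot("wrist");cv2.imwrite("pics/w1.png",im)
import pickle;pickle.dump(c,open("w1.pkl","wb"))
plan([.55,.033,.256],14.2);print(proj(c,[.55,.365,.028]),c["eye"])
E
```

```text
t 0.2 pos [0.127  0.5605 0.2558] az 77.23 F [0.2 0.5 0.3] w 0.0853 | first wz 63.03 then cm [-6.152e+01  2.807e+01 -2.000e-02]
[193.03548086 436.15811825] [0.04769839 0.57771519 0.3737026 ]invalid input at $[0]: expected keys fingers, tx, ty, tz, wx, wy, wz
```

View pics/w1.png

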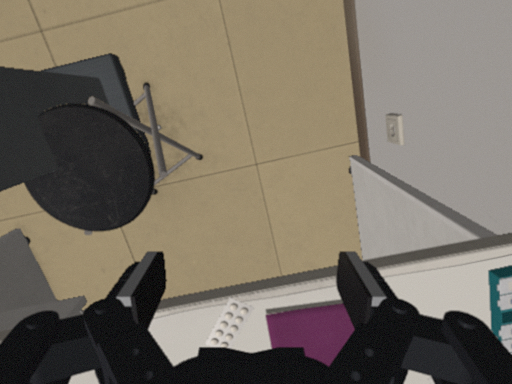

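```bash
python3 -m jog '[{"fingers":1,"tx":0,"ty":0,"tz":0,"wx":0,"wy":0,"wz":7.9},{"fingers":1,"tx":0,"ty":0,"tz":0,"wx":0,"wy":0,"wz":7.9},{"fingers":1,"tx":0,"ty":0,"tz":0,"wx":0,"wy":0,"wz":7.9},{"fingers":1,"tx":0,"ty":0,"tz":0,"wx":0,"wy":0,"wz":7.9},{"fingers":1,"tx":0,"ty":0,"tz":0,"wx":0,"wy":0,"wz":7.9},{"fingers":1,"tx":0,"ty":0,"tz":0,"wx":0,"wy":0,"wz":7.9},{"fingers":1,"tx":0,"ty":0,"tz":0,"wx":0,"wy":0,"wz":7.9},{"fingers":1,"tx":0,"ty":0,"tz":0,"wx":0,"wy":0,"wz":7.7}]' && python3 -m jog '[{"fingers":1,"tx":-2.4,"ty":3,"tz":0,"wx":0,"wy":0,"wz":0},{"fingers":1,"tx":-2.4,"ty":3,"tz":0,"wx":0,"wy":0,"wz":0},{"fingers":1,"tx":-2.4,"ty":3,"tz":0,"wx":0,"wy":0,"wz":0},{"fingers":1,"tx":-2.4,"ty":3,"tz":0,"wx":0,"wy":0,"wz":0},{"fingers":1,"tx":-2.4,"ty":3,"tz":0,"wx":0,"wy":0,"wz":0},{"fingers":1,"tx":-2.4,"ty":3,"tz":0,"wx":0,"wy":0,"wz":0},{"fingers":1,"tx":-2.4,"ty":3,"tz":0,"wx":0,"wy":0,"wz":0},{"fingers":1,"tx":-2.4,"ty":3,"tz":0,"wx":0,"wy":0,"wz":0},{"fingers":1,"tx":-2.4,"ty":3,"tz":0,"wx":0,"wy":0,"wz":0},{"fingers":1,"tx":-2.4,"ty":3,"tz":0,"wx":0,"wy":0,"wz":0},{"fingers":1,"tx":-2.4,"ty":3,"tz":0,"wx":0,"wy":0,"wz":0},{"fingers":1,"tx":-2,"ty":3.4,"tz":0,"wx":0,"wy":0,"wz":0},{"fingers":1,"tx":0,"ty":0,"tz":0,"wx":0,"wy":0,"wz":0},{"fingers":1,"tx":0,"ty":0,"tz":0,"wx":0,"wy":0,"wz":0}]'; python3 - <<'E'
from h import *
c=cams.calibration("wrist");im=cams.snapshot("wrist");cv2.imwrite("pics/w2.png",im)
import pickle;pickle.dump(c,open("w2.pkl","wb"))
plan([.55,.033,.256],14.2);print(proj(c,[.55,.365,.028]),c["eye"])
E
```

```text
time_s: 1.0
tool_pos: [0.127, 0.5607, 0.2561]
tcp_rot: [[-0.241, 0.971, -0.0], [0.971, 0.241, -0.0], [-0.0, -0.0, -1.0]]
force: [0.6, -0.7, 0.3]
gripper_width: 0.0858
grip_force: 0.0
time_s: 2.4
tool_pos: [0.5501, 0.3745, 0.2555]
tcp_rot: [[-0.244, 0.97, -0.002], [0.97, 0.244, -0.0], [0.0, -0.002, -1.0]]
force: [-0.1, 0.6, 0.5]
gripper_width: 0.0851
grip_force: 0.0
t 2.45 pos [0.5493 0.375  0.2558] az 14.22 F [0.1 1.1 0.2] w 0.0853 | first wz 0.02 then cm [-3.317e+01 -8.320e+00 -2.000e-02]
[249.43950453 173.60102994] [0.53029912 0.45241972 0.37349581]
```

View pics/w2.png

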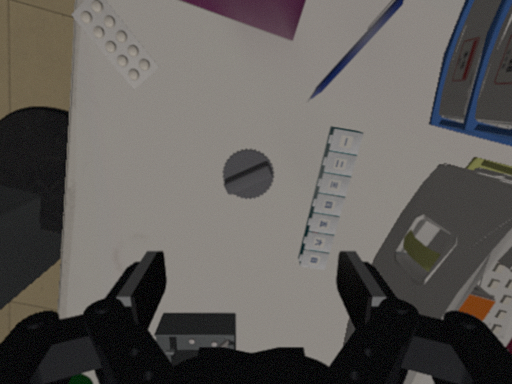

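The cap is at (248,173), with its wing running from (225,183) to (272,163). I'll measure it, then hop over to the unit.

```bash
python3 - <<'E'
from h import *
import pickle
c=pickle.load(open("w2.pkl","rb"));im=cv2.imread("pics/w2.png");g=cv2.cvtColor(im,cv2.COLOR_BGR2GRAY)
y0,x0=135,205;s=g[y0:y0+80,x0:x0+85]
m=(s<110).astype(np.uint8);n,l,st,ce=cv2.connectedComponentsWithStats(m);i=1+st[1:,4].argmax()
cn=max(cv2.findContours((l==i).astype(np.uint8),0,1)[0],key=len);e=cv2.fitEllipse(cv2.convexHull(cn));print(st[i],e,onz(c,np.add(e[0],(x0,y0)),.028))
d=((s<55)&(l==i)).astype(np.uint8);n,l2,st,ce=cv2.connectedComponentsWithStats(d);i=1+st[1:,4].argmax()
ys,xs=np.where(l2==i);v=cv2.fitLine(np.c_[xs,ys].astype(np.float32),cv2.DIST_L2,0,.01,.01).ravel();print(st[i],ce[i]+[x0,y0],v)
P=[onz(c,np.array([v[2]+x0+k*v[0]*20,v[3]+y0+k*v[1]*20]),.04) for k in(-1,1)];print(P,np.degrees(np.arctan2(*(P[1]-P[0])[[1,0]])))
print(np.percentile(s,[1,5,10,20,40,80]))
cv2.imwrite("pics/c2.png",cv2.resize(im[y0-10:y0+80,x0-10:x0+100],None,fx=6,fy=6,interpolation=cv2.INTER_CUBIC))
E
```

```text
[  18   13   51   51 2040] ((42.38092041015625, 38.72770690917969), (50.281455993652344, 52.40625), 57.16260528564453) [0.54765141 0.36424996 0.028     ]
[ 20  26  47  24 282] [247.90070922 171.46099291] [ 0.931653  -0.3633492 42.90071   36.460995 ]
[array([0.5281017 , 0.35639379, 0.04      ]), array([0.56556994, 0.38352097, 0.04      ])] 35.90470987762405
[ 32.    61.95  68.    71.   133.   136.  ]
```

View pics/c2.png

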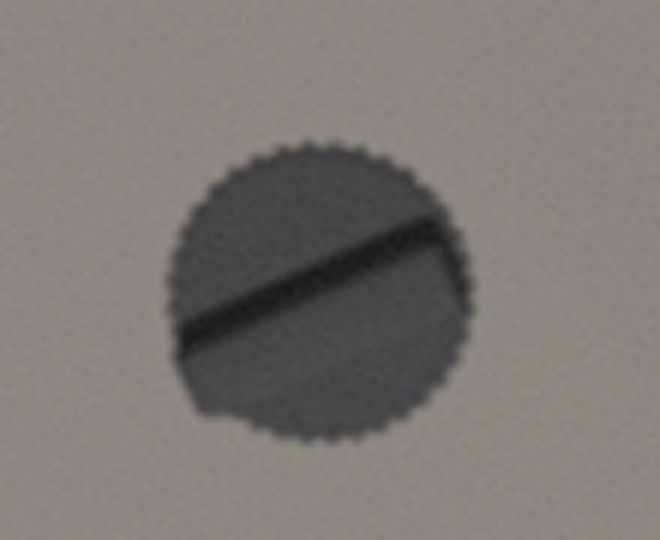

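```bash
python3 -m jog '[{"fingers":0,"tx":-3.3,"ty":-0.8,"tz":0,"wx":0,"wy":0,"wz":0},{"fingers":0,"tx":-3.3,"ty":-0.8,"tz":0,"wx":0,"wy":0,"wz":0},{"fingers":0,"tx":-3.3,"ty":-0.8,"tz":0,"wx":0,"wy":0,"wz":0},{"fingers":0,"tx":-3.3,"ty":-0.8,"tz":0,"wx":0,"wy":0,"wz":0},{"fingers":0,"tx":-3.3,"ty":-0.8,"tz":0,"wx":0,"wy":0,"wz":0},{"fingers":0,"tx":-3.3,"ty":-0.8,"tz":0,"wx":0,"wy":0,"wz":0},{"fingers":0,"tx":-3.3,"ty":-0.8,"tz":0,"wx":0,"wy":0,"wz":0},{"fingers":0,"tx":-3.3,"ty":-0.8,"tz":0,"wx":0,"wy":0,"wz":0},{"fingers":0,"tx":-3.3,"ty":-0.8,"tz":0,"wx":0,"wy":0,"wz":0},{"fingers":0,"tx":-3,"ty":-1,"tz":0,"wx":0,"wy":0,"wz":0},{"fingers":0,"tx":0,"ty":0,"tz":0,"wx":0,"wy":0,"wz":0},{"fingers":0,"tx":0,"ty":0,"tz":0,"wx":0,"wy":0,"wz":0}]'; python3 - <<'E'
from h import *
c=cams.calibration("wrist");im=cams.snapshot("wrist");cv2.imwrite("pics/w3.png",im)
import pickle;pickle.dump(c,open("w3.pkl","wb"))
plan([.55,.033,.256],14.2);print(proj(c,[.554,.033,.045]),r.tips_ahead)
E
```

```text
time_s: 3.65
tool_pos: [0.55, 0.0386, 0.2566]
tcp_rot: [[-0.246, 0.969, 0.0], [0.969, 0.246, 0.001], [0.001, 0.0, -1.0]]
force: [-0.3, 0.4, -0.8]
gripper_width: -0.0002
grip_force: 0.0
t 3.7 pos [0.5501 0.0391 0.2566] az 14.29 F [0.7 1.  0.1] w 0.0 | first wz 0.09 then cm [-0.59 -0.16  0.06]
[253.29531687 174.87694303] 0.025
```

View pics/w3.png

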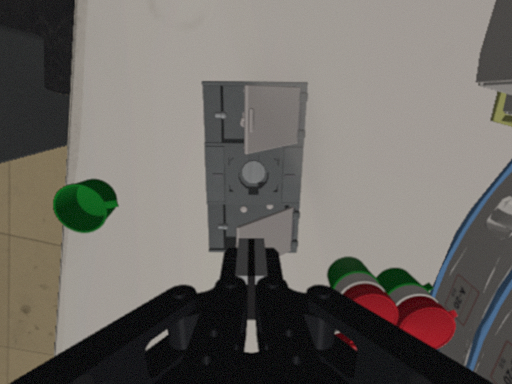

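The wrist view shows the unit's top corners near (203,82), (307,82), (210,252) and (297,252), with the plunger at (254,173) and both covers open. I'll refine from these.

```bash
python3 - <<'E'
from h import *
import pickle
c=pickle.load(open("w3.pkl","rb"));im=cv2.imread("pics/w3.png");g=cv2.GaussianBlur(cv2.cvtColor(im,cv2.COLOR_BGR2GRAY),(3,3),0).astype(int)
# front & back edges per row
F,B=[],[]
for y in range(90,225,3):
    d=np.diff(g[y]);xl=195+d[195:220].argmin()+.5;xr=290+d[290:315].argmax()+.5
    F.append(onz(c,(xl+.5-.5,y),.045)[:2]);B.append(onz(c,(xr,y),.045)[:2])
T=[]
for x in range(210,300,3):
    d=np.diff(g[70:95,x]);T.append(onz(c,(x,70+d.argmin()+.5),.045)[:2])
def fl(P):
    v=cv2.fitLine(np.array(P,np.float32),cv2.DIST_HUBER,0,.01,.01).ravel();return v
u=[]
for nm,P in(("F",F),("B",B),("T",T)):
    v=fl(P);print(nm,v,np.degrees(np.arctan2(v[1],v[0])))
    u.append(v)
th=np.radians(14.3);ex=np.array([np.cos(th),np.sin(th)]);ey=np.array([-ex[1],ex[0]])
f,b,t=[q[2:4] for q in u]
print("ex extents",f@ex,b@ex,"left",t@ey); cx=(f@ex+b@ex)/2;cy=t@ey-.1;print("unit",cx*ex+cy*ey)
h=cv2.HoughCircles(cv2.resize(g[140:205,220:290].astype(np.uint8),None,fx=6,fy=6,interpolation=2),cv2.HOUGH_GRADIENT,1,100,param1=60,param2=15,minRadius=60,maxRadius=110)
print(h)
if h is not None:
    p=h[0,0]/6
    for z in(.031,.045):print(onz(c,(p[0]+220-.4,p[1]+140-.4),z))
E
```

```text
F [ 0.23195447 -0.97272664  0.49654153  0.0390368 ] -76.58783
B [ 0.23784444 -0.9713033   0.60286504  0.06349041] -76.24065
T [0.9731733  0.23007311 0.5294783  0.1301037 ] 13.301376
ex extents 0.4907986037116033 0.5998677773284459 left -0.004708081106989975
unit [0.55429923 0.03323298]
None
```

```bash
python3 -c "
from h import *
plan([.5413,.098,.15],13.8)"
```

```text
t 3.7 pos [0.5501 0.0391 0.2566] az 14.29 F [0.7 1.  0.1] w 0.0 | first wz 0.49 then cm [ 5.93  0.55 10.66]
```

```bash
python3 -m jog '[{"fingers":0,"tx":2.0,"ty":0.2,"tz":2,"wx":0,"wy":0,"wz":0.5},{"fingers":0,"tx":2.0,"ty":0.2,"tz":3,"wx":0,"wy":0,"wz":0},{"fingers":0,"tx":1.9,"ty":0.15,"tz":3,"wx":0,"wy":0,"wz":0},{"fingers":0,"tx":0,"ty":0,"tz":2.6,"wx":0,"wy":0,"wz":0},{"fingers":0,"tx":0,"ty":0,"tz":1,"wx":0,"wy":0,"wz":0},{"fingers":0,"tx":0,"ty":0,"tz":1,"wx":0,"wy":0,"wz":0},{"fingers":0,"tx":0,"ty":0,"tz":1,"wx":0,"wy":0,"wz":0},{"fingers":0,"tx":0,"ty":0,"tz":1,"wx":0,"wy":0,"wz":0},{"fingers":0,"tx":0,"ty":0,"tz":1,"wx":0,"wy":0,"wz":0},{"fingers":0,"tx":0,"ty":0,"tz":1,"wx":0,"wy":0,"wz":0}]';python3 -m jog '[{"fingers":0,"tx":0,"ty":-0.5,"tz":0.5,"wx":0,"wy":0,"wz":0},{"fingers":0,"tx":0,"ty":-0.5,"tz":0.3,"wx":0,"wy":0,"wz":0},{"fingers":0,"tx":0,"ty":-0.5,"tz":0.3,"wx":0,"wy":0,"wz":0},{"fingers":0,"tx":0,"ty":0,"tz":0.3,"wx":0,"wy":0,"wz":0}]'
```

```text
time_s: 4.7
tool_pos: [0.5421, 0.0963, 0.09]
tcp_rot: [[-0.237, 0.972, 0.001], [0.972, 0.237, 0.0], [0.0, 0.001, -1.0]]
force: [-0.5, 0.2, 0.7]
gripper_width: 0.0004
grip_force: 0.5
time_s: 5.1
tool_pos: [0.5266, 0.0928, 0.0766]
tcp_rot: [[-0.237, 0.971, -0.0], [0.971, 0.237, 0.0], [0.0, -0.0, -1.0]]
force: [-0.5, 0.5, -0.6]
gripper_width: -0.0
grip_force: 0.0
```

```bash
python3 -m jog '[{"fingers":0,"tx":0,"ty":-0.3,"tz":0.2,"wx":0,"wy":0,"wz":0},{"fingers":0,"tx":0,"ty":0,"tz":0.2,"wx":0,"wy":0,"wz":0}]';python3 -m jog '[{"fingers":0,"tx":0,"ty":0,"tz":0.2,"wx":0,"wy":0,"wz":0},{"fingers":0,"tx":0,"ty":0,"tz":0,"wx":0,"wy":0,"wz":0}]'; python3 -c "
from h import *
c=cams.calibration('wrist');im=cams.snapshot('wrist');cv2.imwrite('pics/w4.png',im)
print(telemetry.get_state()['force'])"
```

```text
time_s: 5.3
tool_pos: [0.5236, 0.0921, 0.0731]
tcp_rot: [[-0.237, 0.971, -0.001], [0.971, 0.237, -0.0], [0.0, -0.001, -1.0]]
force: [-5.8, -0.4, 19.8]
gripper_width: 0.0002
grip_force: 9.9
time_s: 5.5
tool_pos: [0.5236, 0.0921, 0.073]
tcp_rot: [[-0.238, 0.971, -0.001], [0.971, 0.238, -0.0], [-0.0, -0.001, -1.0]]
force: [-5.8, -0.5, 22.3]
gripper_width: 0.0
grip_force: 11.2
[-6.44655192 -1.23504355 22.49617534]
```

View pics/w4.png

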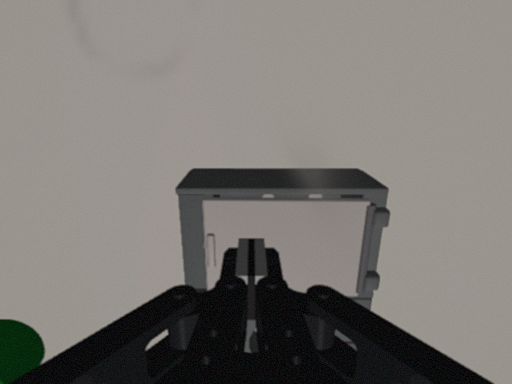

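The left cover lies flat under the tips, at its hard stop. On to the right cover.

```bash
python3 -m jog '[{"fingers":0,"tx":0,"ty":0,"tz":-1,"wx":0,"wy":0,"wz":0},{"fingers":0,"tx":0,"ty":0,"tz":-4,"wx":0,"wy":0,"wz":0},{"fingers":0,"tx":0,"ty":0.9,"tz":-4,"wx":0,"wy":0,"wz":0},{"fingers":0,"tx":-2.2,"ty":0.9,"tz":-0.5,"wx":0,"wy":0,"wz":0},{"fingers":0,"tx":-3.6,"ty":0,"tz":0,"wx":0,"wy":0,"wz":0},{"fingers":0,"tx":-3.6,"ty":0,"tz":0,"wx":0,"wy":0,"wz":0},{"fingers":0,"tx":-3.8,"ty":0,"tz":0.5,"wx":0,"wy":0,"wz":0},{"fingers":0,"tx":0,"ty":0,"tz":1,"wx":0,"wy":0,"wz":0},{"fingers":0,"tx":0,"ty":0,"tz":1,"wx":0,"wy":0,"wz":0},{"fingers":0,"tx":0,"ty":0,"tz":1,"wx":0,"wy":0,"wz":0},{"fingers":0,"tx":0,"ty":0,"tz":1,"wx":0,"wy":0,"wz":0},{"fingers":0,"tx":0,"ty":0,"tz":1,"wx":0,"wy":0,"wz":0},{"fingers":0,"tx":0,"ty":0,"tz":1,"wx":0,"wy":0,"wz":0},{"fingers":0,"tx":0,"ty":0,"tz":1,"wx":0,"wy":0,"wz":0}]';python3 -m jog '[{"fingers":0,"tx":0,"ty":-0.5,"tz":0.5,"wx":0,"wy":0,"wz":0},{"fingers":0,"tx":0,"ty":-0.5,"tz":0.3,"wx":0,"wy":0,"wz":0},{"fingers":0,"tx":0,"ty":-0.5,"tz":0.3,"wx":0,"wy":0,"wz":0},{"fingers":0,"tx":0,"ty":-0.3,"tz":0.2,"wx":0,"wy":0,"wz":0},{"fingers":0,"tx":0,"ty":0,"tz":0.2,"wx":0,"wy":0,"wz":0}]'; python3 -c "
from h import *
plan([.5548,-.036,.0731],13.8)"
```

```text
time_s: 6.95
tool_pos: [0.5731, -0.0313, 0.0896]
tcp_rot: [[-0.238, 0.971, 0.0], [0.971, 0.238, 0.0], [0.0, 0.0, -1.0]]
force: [-0.2, -1.0, 1.3]
gripper_width: -0.0002
grip_force: 0.5
time_s: 7.45
tool_pos: [0.5544, -0.0362, 0.0751]
tcp_rot: [[-0.237, 0.971, -0.002], [0.971, 0.237, 0.0], [0.0, -0.002, -1.0]]
force: [-0.0, -0.3, 0.4]
gripper_width: -0.0001
grip_force: 0.0
t 7.45 pos [ 0.5544 -0.0362  0.0751] az 13.72 F [-0.  -0.3  0.4] w -0.0001 | first wz -0.08 then cm [0.01 0.05 0.2 ]
```

```bash
python3 -m jog '[{"fingers":0,"tx":0,"ty":0,"tz":0.2,"wx":0,"wy":0,"wz":0},{"fingers":0,"tx":0,"ty":0,"tz":0.2,"wx":0,"wy":0,"wz":0},{"fingers":0,"tx":0,"ty":0,"tz":0.2,"wx":0,"wy":0,"wz":0},{"fingers":0,"tx":0,"ty":0,"tz":0,"wx":0,"wy":0,"wz":0}]'
```

```text
time_s: 7.85
tool_pos: [0.5548, -0.0362, 0.0727]
tcp_rot: [[-0.238, 0.971, -0.001], [0.971, 0.238, -0.0], [-0.0, -0.001, -1.0]]
force: [-8.7, -1.2, 26.3]
gripper_width: -0.0003
grip_force: 13.4
```

```bash
python3 -m jog '[{"fingers":0,"tx":0,"ty":0,"tz":-1,"wx":0,"wy":0,"wz":0},{"fingers":0,"tx":0,"ty":0,"tz":-4,"wx":0,"wy":0,"wz":0},{"fingers":0,"tx":0,"ty":0,"tz":-4,"wx":0,"wy":0,"wz":0},{"fingers":0,"tx":1.1,"ty":0.5,"tz":-4,"wx":0,"wy":0,"wz":0},{"fingers":1,"tx":3.8,"ty":0.9,"tz":0,"wx":0,"wy":0,"wz":0},{"fingers":1,"tx":3.8,"ty":0.9,"tz":0,"wx":0,"wy":0,"wz":0},{"fingers":1,"tx":3.8,"ty":0.9,"tz":0,"wx":0,"wy":0,"wz":0},{"fingers":1,"tx":3.8,"ty":0.9,"tz":0,"wx":0,"wy":0,"wz":0},{"fingers":1,"tx":3.8,"ty":0.9,"tz":0,"wx":0,"wy":0,"wz":0},{"fingers":1,"tx":3.8,"ty":0.9,"tz":0,"wx":0,"wy":0,"wz":0},{"fingers":1,"tx":3.8,"ty":0.9,"tz":0,"wx":0,"wy":0,"wz":0},{"fingers":1,"tx":3.8,"ty":0.9,"tz":0,"wx":0,"wy":0,"wz":0},{"fingers":1,"tx":3.8,"ty":0.9,"tz":0,"wx":0,"wy":0,"wz":0},{"fingers":1,"tx":3.8,"ty":0.4,"tz":0,"wx":0,"wy":0,"wz":0}]';python3 -m jog '[{"fingers":1,"tx":0,"ty":0,"tz":0,"wx":0,"wy":0,"wz":8.4},{"fingers":1,"tx":0,"ty":0,"tz":0,"wx":0,"wy":0,"wz":8.4},{"fingers":1,"tx":0,"ty":0,"tz":0,"wx":0,"wy":0,"wz":8.4},{"fingers":1,"tx":0,"ty":0,"tz":0,"wx":0,"wy":0,"wz":8.4},{"fingers":1,"tx":0,"ty":0,"tz":0,"wx":0,"wy":0,"wz":8.4},{"fingers":1,"tx":0,"ty":0,"tz":0,"wx":0,"wy":0,"wz":8.4},{"fingers":1,"tx":0,"ty":0,"tz":0,"wx":0,"wy":0,"wz":8.4},{"fingers":1,"tx":0,"ty":0,"tz":0,"wx":0,"wy":0,"wz":8.4},{"fingers":1,"tx":0,"ty":0,"tz":0,"wx":0,"wy":0,"wz":0},{"fingers":1,"tx":0,"ty":0,"tz":0,"wx":0,"wy":0,"wz":0}]' >/dev/null; python3 - <<'E'
from h import *
plan([.5485,.3645,.056],-54.1)
c=cams.calibration("wrist");im=cams.snapshot("wrist");cv2.imwrite("pics/w5.png",im)
t=cams.snapshot("top")
p=proj(c,[.5485,.3645,.04]).round().astype(int);print(p)
a=cv2.resize(im[max(0,p[1]-75):p[1]+75,p[0]-75:p[0]+75],(450,450));b=cv2.resize(t[158:228,200:270],(350,350),interpolation=2)
o=np.zeros((450,800,3),np.uint8);o[:,:450]=a;o[:350,450:]=b;cv2.imwrite("pics/c5.png",o)
g=cv2.cvtColor(im,cv2.COLOR_BGR2GRAY);np.save("w5c.npy",[0])
import pickle;pickle.dump(c,open("w5.pkl","wb"))
E
```

```text
time_s: 9.25
tool_pos: [0.5502, 0.3667, 0.1987]
tcp_rot: [[-0.237, 0.971, -0.0], [0.971, 0.237, -0.001], [-0.0, -0.001, -1.0]]
force: [0.8, 0.2, -0.4]
gripper_width: 0.0855
grip_force: 0.0
t 10.25 pos [0.5501 0.3651 0.1989] az -53.29 F [ 0.3  0.  -0.4] w 0.0854 | first wz 0.81 then cm [-0.17 -0.05 14.29]
[250 184]
```

View pics/c5.png

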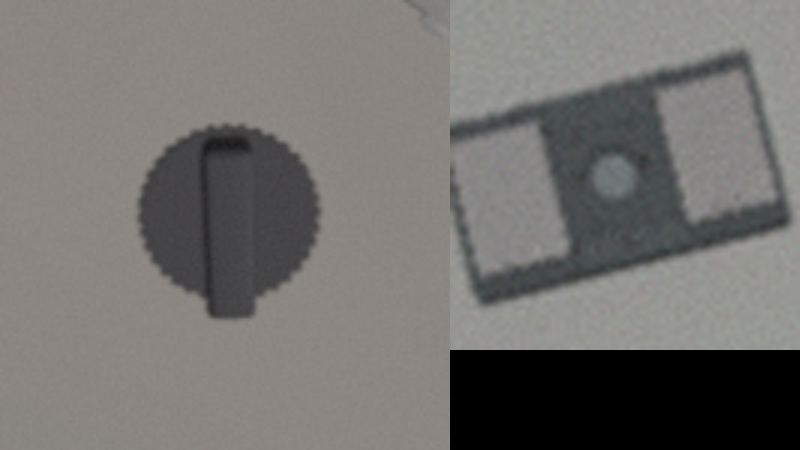

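Both covers are shut in the top view. The cap's wing is almost aligned with the tool; it leans about 2° in the image, so I need wz of about −2. The disc centre is at about (251.3,180.3).

```bash
python3 - <<'E'
from h import *
import pickle
c=pickle.load(open("w5.pkl","rb"));p=onz(c,(251.2,180.3),.028);print(p)
plan([p[0],p[1],.056],-51.3)
E
```

```text
[0.5494602  0.36367639 0.028     ]
t 10.35 pos [0.5502 0.3651 0.1991] az -53.35 F [ 0.8 -0.5  0.5] w 0.0853 | first wz -2.05 then cm [-0.15  0.07 14.31]
```

```bash
python3 -m jog '[{"fingers":1,"tx":-0.15,"ty":0.05,"tz":2,"wx":0,"wy":0,"wz":-2},{"fingers":1,"tx":0,"ty":0,"tz":4,"wx":0,"wy":0,"wz":0},{"fingers":1,"tx":0,"ty":0,"tz":4,"wx":0,"wy":0,"wz":0},{"fingers":1,"tx":0,"ty":0,"tz":2,"wx":0,"wy":0,"wz":0},{"fingers":1,"tx":0,"ty":0,"tz":1,"wx":0,"wy":0,"wz":0},{"fingers":1,"tx":0,"ty":0,"tz":1,"wx":0,"wy":0,"wz":0},{"fingers":1,"tx":0,"ty":0,"tz":0.3,"wx":0,"wy":0,"wz":0}]';python3 -m jog '[{"fingers":0,"tx":0,"ty":0,"tz":0,"wx":0,"wy":0,"wz":0},{"fingers":0,"tx":0,"ty":0,"tz":0,"wx":0,"wy":0,"wz":0},{"fingers":0,"tx":0,"ty":0,"tz":0,"wx":0,"wy":0,"wz":0},{"fingers":0,"tx":0,"ty":0,"tz":0,"wx":0,"wy":0,"wz":0},{"fingers":0,"tx":0,"ty":0,"tz":0,"wx":0,"wy":0,"wz":0},{"fingers":0,"tx":0,"ty":0,"tz":0,"wx":0,"wy":0,"wz":0},{"fingers":0,"tx":0,"ty":0,"tz":0,"wx":0,"wy":0,"wz":0},{"fingers":0,"tx":0,"ty":0,"tz":0,"wx":0,"wy":0,"wz":0}]' 60
```

```text
time_s: 11.05
tool_pos: [0.5495, 0.364, 0.0562]
tcp_rot: [[0.782, 0.623, 0.0], [0.623, -0.782, 0.0], [0.0, -0.0, -1.0]]
force: [-0.5, -0.1, -0.7]
gripper_width: 0.0853
grip_force: 0.0
time_s: 11.85
tool_pos: [0.5497, 0.3642, 0.057]
tcp_rot: [[0.782, 0.623, 0.001], [0.623, -0.782, 0.001], [0.001, 0.0, -1.0]]
force: [-1.1, 0.6, 5.0]
gripper_width: 0.0147
grip_force: 60.0
```

```bash
python3 -m jog '[{"fingers":0,"tx":0,"ty":0,"tz":-1,"wx":0,"wy":0,"wz":0},{"fingers":0,"tx":0,"ty":0,"tz":-2,"wx":0,"wy":0,"wz":0},{"fingers":0,"tx":0,"ty":0,"tz":-3,"wx":0,"wy":0,"wz":0},{"fingers":0,"tx":0,"ty":0,"tz":-2,"wx":0,"wy":0,"wz":0},{"fingers":0,"tx":0,"ty":0,"tz":0,"wx":0,"wy":0,"wz":-8.2},{"fingers":0,"tx":0,"ty":0,"tz":0,"wx":0,"wy":0,"wz":-8.2},{"fingers":0,"tx":0,"ty":0,"tz":0,"wx":0,"wy":0,"wz":-8.2},{"fingers":0,"tx":0,"ty":0,"tz":0,"wx":0,"wy":0,"wz":-8.2},{"fingers":0,"tx":0,"ty":0,"tz":0,"wx":0,"wy":0,"wz":-8.2},{"fingers":0,"tx":0,"ty":0,"tz":0,"wx":0,"wy":0,"wz":-8.2},{"fingers":0,"tx":0,"ty":0,"tz":0,"wx":0,"wy":0,"wz":-8.2},{"fingers":0,"tx":0,"ty":0,"tz":0,"wx":0,"wy":0,"wz":-8.1},{"fingers":0,"tx":0,"ty":0,"tz":0,"wx":0,"wy":0,"wz":0}]';python3 -m jog '[{"fingers":0,"tx":-1.5,"ty":-0.2,"tz":0,"wx":0,"wy":0,"wz":0},{"fingers":0,"tx":-2.5,"ty":-0.6,"tz":0,"wx":0,"wy":0,"wz":0},{"fingers":0,"tx":-3,"ty":-0.7,"tz":0,"wx":0,"wy":0,"wz":0},{"fingers":0,"tx":-3,"ty":-0.7,"tz":0,"wx":0,"wy":0,"wz":0},{"fingers":0,"tx":-3,"ty":-0.7,"tz":0,"wx":0,"wy":0,"wz":0},{"fingers":0,"tx":-3,"ty":-0.7,"tz":0,"wx":0,"wy":0,"wz":0},{"fingers":0,"tx":-3,"ty":-0.7,"tz":0,"wx":0,"wy":0,"wz":0},{"fingers":0,"tx":-3,"ty":-0.7,"tz":0,"wx":0,"wy":0,"wz":0},{"fingers":0,"tx":-3,"ty":-0.7,"tz":0,"wx":0,"wy":0,"wz":0},{"fingers":0,"tx":-3,"ty":-0.7,"tz":0,"wx":0,"wy":0,"wz":0},{"fingers":0,"tx":-2.5,"ty":-0.7,"tz":0,"wx":0,"wy":0,"wz":0},{"fingers":0,"tx":-0.7,"ty":-0.3,"tz":0,"wx":0,"wy":0,"wz":0},{"fingers":0,"tx":0,"ty":0,"tz":0,"wx":0,"wy":0,"wz":0},{"fingers":0,"tx":0,"ty":0,"tz":0,"wx":0,"wy":0,"wz":0}]';python3 - <<'E'
from h import *
plan([.5541,.0332,.09],13.8)
c=cams.calibration("wrist");im=cams.snapshot("wrist")
cv2.imwrite("pics/w6.png",im[100:384])
import pickle;pickle.dump(c,open("w6.pkl","wb"))
print(proj(c,[.5541,.0332,.045]))
E
```

```text
time_s: 13.15
tool_pos: [0.5491, 0.3637, 0.1362]
tcp_rot: [[-0.242, 0.97, -0.001], [0.97, 0.242, -0.0], [-0.0, -0.001, -1.0]]
force: [-0.1, 0.8, -0.5]
gripper_width: 0.0148
grip_force: 59.4
time_s: 14.55
tool_pos: [0.5531, 0.0436, 0.1364]
tcp_rot: [[-0.242, 0.97, 0.0], [0.97, 0.242, 0.001], [0.0, 0.0, -1.0]]
force: [0.3, -0.0, -0.2]
gripper_width: 0.0147
grip_force: 59.4
t 14.55 pos [0.5531 0.0436 0.1364] az 13.98 F [ 0.3 -0.  -0.2] w 0.0147 | first wz 0.18 then cm [-1.03 -0.15  4.64]
[249.3351879  219.98163041]
```

View pics/w6.png

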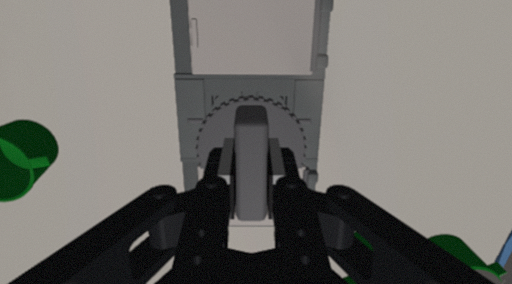

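The cap is held squarely, with the disc's top edge at about (251.5,196). I'll check the in-hand offset along the wing.

```bash
python3 - <<'E'
from h import *
import pickle
c=pickle.load(open("w6.pkl","rb"));s=telemetry.get_state();R=np.array(s["tcp_rot"])
p=onz(c,(251.5,196.5),.107);print(R.T@(p-s["tool_pos"])*1000)
# wing top far/near ends at z .1364-.057+.052
for q in((251.5,205),(251.5,320)):print(R.T@(onz(c,q,.1314)-s["tool_pos"])*1000)
E
```

```text
[29.4698114  -0.13201318 29.37438872]
[33.87771033 -0.18211364  4.97615181]
[-28.00307051  -0.2905756    4.95119145]
```

```bash
python3 -m jog '[{"fingers":0,"tx":-0.5,"ty":-0.1,"tz":1,"wx":0,"wy":0,"wz":0.2},{"fingers":0,"tx":-0.5,"ty":-0.05,"tz":1,"wx":0,"wy":0,"wz":0},{"fingers":0,"tx":0,"ty":0,"tz":0.8,"wx":0,"wy":0,"wz":0},{"fingers":0,"tx":0,"ty":0,"tz":0.3,"wx":0,"wy":0,"wz":0},{"fingers":0,"tx":0,"ty":0,"tz":0,"wx":0,"wy":0,"wz":0},{"fingers":0,"tx":0,"ty":0,"tz":0.3,"wx":0,"wy":0,"wz":0},{"fingers":0,"tx":0,"ty":0,"tz":0.3,"wx":0,"wy":0,"wz":0},{"fingers":0,"tx":0,"ty":0,"tz":0.3,"wx":0,"wy":0,"wz":0}]';python3 -c "
from h import *
plan([.5541,.0332,.09],13.8)"
```

```text
time_s: 15.4
tool_pos: [0.5543, 0.0333, 0.0963]
tcp_rot: [[-0.239, 0.971, 0.0], [0.971, 0.239, 0.0], [-0.0, 0.001, -1.0]]
force: [-0.4, 0.6, -1.4]
gripper_width: 0.015
grip_force: 59.4
t 15.4 pos [0.5543 0.0333 0.0963] az 13.84 F [-0.4  0.6 -1.4] w 0.015 | first wz 0.04 then cm [-0.   -0.02  0.63]
```

```bash
python3 -m jog '[{"fingers":0,"tx":0,"ty":0,"tz":0.3,"wx":0,"wy":0,"wz":0},{"fingers":0,"tx":0,"ty":0,"tz":0.3,"wx":0,"wy":0,"wz":0},{"fingers":0,"tx":0,"ty":0,"tz":0.3,"wx":0,"wy":0,"wz":0}]' 80; python3 -m jog '[{"fingers":0,"tx":0,"ty":0,"tz":0.3,"wx":0,"wy":0,"wz":0},{"fingers":0,"tx":0,"ty":0,"tz":0.3,"wx":0,"wy":0,"wz":0},{"fingers":0,"tx":0,"ty":0,"tz":0.2,"wx":0,"wy":0,"wz":0}]'
```

```text
time_s: 15.7
tool_pos: [0.5542, 0.0332, 0.0872]
tcp_rot: [[-0.239, 0.971, 0.0], [0.971, 0.239, 0.0], [0.0, 0.0, -1.0]]
force: [-1.0, 0.3, 3.1]
gripper_width: 0.0144
grip_force: 83.6
time_s: 16.0
tool_pos: [0.5542, 0.0332, 0.0799]
tcp_rot: [[-0.239, 0.971, 0.0], [0.971, 0.239, 0.0], [-0.0, 0.0, -1.0]]
force: [-3.5, 0.2, 7.6]
gripper_width: 0.0142
grip_force: 84.4
```

```bash
python3 -m jog '[{"fingers":0,"tx":0,"ty":0,"tz":0.15,"wx":0,"wy":0,"wz":0},{"fingers":0,"tx":0,"ty":0,"tz":0.1,"wx":0,"wy":0,"wz":0},{"fingers":0,"tx":0,"ty":0,"tz":0,"wx":0,"wy":0,"wz":0}]'
```

```text
time_s: 16.3
tool_pos: [0.5542, 0.0332, 0.079]
tcp_rot: [[-0.239, 0.971, 0.001], [0.971, 0.239, 0.0], [-0.0, 0.001, -1.0]]
force: [-5.5, -0.2, 16.4]
gripper_width: 0.0139
grip_force: 85.6
```

```bash
python3 -m jog '[{"fingers":0,"tx":0,"ty":0,"tz":0,"wx":0,"wy":0,"wz":4},{"fingers":0,"tx":0,"ty":0,"tz":0,"wx":0,"wy":0,"wz":6},{"fingers":0,"tx":0,"ty":0,"tz":0,"wx":0,"wy":0,"wz":6},{"fingers":0,"tx":0,"ty":0,"tz":0,"wx":0,"wy":0,"wz":6},{"fingers":0,"tx":0,"ty":0,"tz":0,"wx":0,"wy":0,"wz":6},{"fingers":0,"tx":0,"ty":0,"tz":0,"wx":0,"wy":0,"wz":6}]'; python3 -c "
from h import *
plan([.5542,.0332,.078]);print(telemetry.get_state()['torque'])"
```

```text
time_s: 16.9
tool_pos: [0.5561, 0.0335, 0.079]
tcp_rot: [[0.349, 0.937, 0.005], [0.937, -0.349, 0.001], [0.002, 0.005, -1.0]]
force: [-0.5, 1.0, 12.0]
gripper_width: 0.014
grip_force: 85.0
t 16.9 pos [0.5561 0.0335 0.079 ] az -20.4 F [-0.5  1.  12. ] w 0.014 | first wz 0.0 then cm [-0.1  -0.16  0.1 ]
[0.16106633 0.16735695 0.0712877 ]
```

Turning freely (34°, low torque). I'll keep going.

```bash
python3 -m jog '[{"fingers":0,"tx":0,"ty":0,"tz":0.02,"wx":0,"wy":0,"wz":6},{"fingers":0,"tx":0,"ty":0,"tz":0.02,"wx":0,"wy":0,"wz":6},{"fingers":0,"tx":0,"ty":0,"tz":0,"wx":0,"wy":0,"wz":6},{"fingers":0,"tx":0,"ty":0,"tz":0,"wx":0,"wy":0,"wz":6},{"fingers":0,"tx":0,"ty":0,"tz":0,"wx":0,"wy":0,"wz":6},{"fingers":0,"tx":0,"ty":0,"tz":0,"wx":0,"wy":0,"wz":6},{"fingers":0,"tx":0,"ty":0,"tz":0,"wx":0,"wy":0,"wz":6},{"fingers":0,"tx":0,"ty":0,"tz":0,"wx":0,"wy":0,"wz":6},{"fingers":0,"tx":0,"ty":0,"tz":0,"wx":0,"wy":0,"wz":6},{"fingers":0,"tx":0,"ty":0,"tz":0,"wx":0,"wy":0,"wz":3},{"fingers":0,"tx":0,"ty":0,"tz":0,"wx":0,"wy":0,"wz":0}]'; python3 -c "
from h import *
plan([.5542,.0332,.078]);print(telemetry.get_state()['torque'])"
```

```text
time_s: 18.0
tool_pos: [0.5564, 0.0335, 0.0791]
tcp_rot: [[0.975, 0.221, 0.006], [0.221, -0.975, 0.0], [0.006, 0.001, -1.0]]
force: [-1.2, 0.5, 15.0]
gripper_width: 0.0142
grip_force: 85.4
t 18.0 pos [0.5564 0.0335 0.0791] az -77.21 F [-1.2  0.5 15. ] w 0.0142 | first wz 0.0 then cm [-0.22 -0.02  0.11]
[-0.0544188   0.27243468 -0.00880336]
```

```bash
python3 -m jog '[{"fingers":0,"tx":0,"ty":0,"tz":0.05,"wx":0,"wy":0,"wz":1.5},{"fingers":0,"tx":0,"ty":0,"tz":0.05,"wx":0,"wy":0,"wz":1.5},{"fingers":0,"tx":0,"ty":0,"tz":0,"wx":0,"wy":0,"wz":1},{"fingers":0,"tx":0,"ty":0,"tz":0,"wx":0,"wy":0,"wz":0}]'; python3 -c "
from h import *
plan([.5542,.0332,.078]);print(telemetry.get_state()['torque'])"
```

```text
time_s: 18.4
tool_pos: [0.5564, 0.0341, 0.079]
tcp_rot: [[0.988, 0.155, 0.007], [0.155, -0.988, 0.001], [0.007, -0.0, -1.0]]
force: [-3.4, 2.9, 21.2]
gripper_width: 0.0138
grip_force: 86.4
t 18.4 pos [0.5564 0.0341 0.079 ] az -81.08 F [-3.4  2.9 21.2] w 0.0138 | first wz 0.0 then cm [-0.23  0.05  0.1 ]
[0.37427663 0.5690254  0.50028563]
```

```bash
python3 -m jog '[{"fingers":0,"tx":0,"ty":0,"tz":0,"wx":0,"wy":0,"wz":1},{"fingers":0,"tx":0,"ty":0,"tz":0,"wx":0,"wy":0,"wz":0},{"fingers":0,"tx":0,"ty":0,"tz":0,"wx":0,"wy":0,"wz":0},{"fingers":0,"tx":0,"ty":0,"tz":0,"wx":0,"wy":0,"wz":0}]'; python3 -c "
from h import *
plan([.5542,.0332,.078]);print(telemetry.get_state()['torque'])"
```

```text
time_s: 18.8
tool_pos: [0.5564, 0.0343, 0.0791]
tcp_rot: [[0.991, 0.137, 0.007], [0.137, -0.991, 0.002], [0.007, -0.001, -1.0]]
force: [-2.6, 5.1, 21.0]
gripper_width: 0.0141
grip_force: 86.4
t 18.8 pos [0.5564 0.0343 0.0791] az -82.13 F [-2.6  5.1 21. ] w 0.0141 | first wz 0.0 then cm [-0.23  0.08  0.11]
[0.55644672 0.66152851 0.28103791]
```

```bash
python3 - <<'E'
from h import *
t0=cv2.imread("pics/top0.png").astype(int);t=cams.snapshot("top").astype(int);w=cams.snapshot("wrist")
for n,(x,y) in dict(tall=(380,186),small=(332,193),mid=(299,158),cup=(263,250),ctrl=(60,200)).items():
    print(n,np.abs(t[y-16:y+16,x-16:x+16]-t0[y-16:y+16,x-16:x+16]).mean().round(1))
a=cv2.imread("pics/w6.png")[105:120,225:280];b=w[195:260,210:295]
# wing far end (rows 206-220) template: shift and shape between before / now
r_=cv2.matchTemplate(b,a,cv2.TM_CCOEFF_NORMED);print("wing tip match",r_.max().round(3),np.unravel_index(r_.argmax(),r_.shape),"same place = (10,15)")
a=cv2.imread("pics/w6.png")[190:218,230:275];b=w[280:330,215:290]
r_=cv2.matchTemplate(b,a,cv2.TM_CCOEFF_NORMED);print("wing near end",r_.max().round(3),np.unravel_index(r_.argmax(),r_.shape),"same = (10,15)")
s=telemetry.get_state();print(s["force"],s["torque"])
E
```

```text
tall 4.3
small 4.4
mid 4.1
cup 18.7
ctrl 4.1
wing tip match 0.959 (np.int64(10), np.int64(14)) same place = (10,15)
wing near end 0.923 (np.int64(13), np.int64(16)) same = (10,15)
[-2.70378175  4.05124138 21.53710579] [0.60878019 0.63816401 0.32714082]
```

```bash
python3 - <<'E'
from h import *
def gm(im):
    h=cv2.cvtColor(im,cv2.COLOR_BGR2HSV);m=((h[...,0]>45)&(h[...,0]<80)&(h[...,1]>150)&(h[...,2]>40));return m
for n,(x,y) in(("scene",(240,168)),("top",(263,253))):
    for im in(cv2.imread(f"pics/{n}0.png"),cams.snapshot(n)):
        m=gm(im)[y-20:y+20,x-20:x+20];q=np.argwhere(m);print(n,len(q),q.mean(0) if len(q) else 0, q.min(0) if len(q) else 0,q.max(0) if len(q) else 0)
E
```

```text
scene 5 [20. 22.] [15 18] [23 26]
scene 29 [19.37931034 24.10344828] [13 19] [23 27]
top 196 [20.87244898 18.50510204] [12 11] [29 26]
top 227 [20.62114537 19.02643172] [10 12] [29 27]
```

```bash
python3 -c "
from station import job
print(job.finish_job())"
```

```text
the job is handed in; nothing more can be done
None
```

I handed the job in with both covers pressed shut and the cap still gripped: it is pressed down flush at about 21 N and turned clockwise to where it met resistance. The three bottles looked unmoved in the last top picture and the dose cup was in place to about a pixel or two; the handed-in result itself was not reported back.

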